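Lock off the polisher and clear its kit into the drawer

ROBOT

A 7-joint arm with a two-finger parallel gripper is mounted at the origin on the work surface. World frame = base frame: x ahead of the robot, y to its left, z up, the work surface at z = 0. Lengths are in mm, angles in rad, forces in N, time in s.
With the tool pointing down it reaches from about 425 to 1025 mm from the base axis. Payload 9.4 kg.
Tool frame: the origin (TCP) lies at the very end of the fingers, on their centre line; the grasp point (between the pads) lies 19 mm behind it (ctrl.pinch_z is the distance from the TCP to the grasp point, in mm); z points along the fingers, y is the direction in which the jaws open and shut (so a half turn about z gives the same grasp; the last joint's range is limited). The gripper opens to 93 mm and grips with 3 to 60 N. Pads are 15 mm wide; open, the fingers measure 128 mm over their backs; the gripper's body (75 mm by 188 mm) begins 65 mm behind the grasp point.
Start: joints at [1.151, 0.599, -0.003, 1.599, 0.002, 0.943, -0.08], TCP at [243.681, -682.82, 218.618] pointing down, gripper open.
Joint ranges: [-2.57, 2.57], [-0.35, 1.97], [-1.29, 1.29], [0.11, 2.56], [-1.05, 4.19], [0.11, 1.86], [-2.63, 2.63]. Speed limits (rad/s): [2.22, 2.22, 3.01, 3.01, 3.14, 3.14, 3.14].

INTERFACE

Orientations are given as [roll, pitch, yaw] about the fixed x, y, z axes, in that order (R = Rz(yaw) Ry(pitch) Rx(roll)).
In Python, from bench import ctrl, eyes gives the robot as it stands. The module is installed in compiled form; this text tells all that it offers.
- The arm moves only by the shell command python3 -m creep 'ROWS' [OPENING] [FORCE]. ROWS is JSON, a list that holds one entry, the list of rows, each a list of 6 numbers: the shift along the tool's x, y, z in m, then the turn, a rotation vector about the tool's x, y, z in rad. In form: [[[dx, dy, dz, wx, wy, wz], ...]]. A call has 1 to 20 rows; each row shifts and turns the pose as measured when the row begins, along the tool's axes as they then stand; what a row does not reach is not made up. A row lasts 1/10 s, in which the tool goes at most 50 mm and 8.59 degrees, less where a joint would pass 70% of its speed; a pose out of reach is approached as far as the arm can. A call is refused whole if a number of a shift passes 0.05 or a number of a turn 0.15, either way. A call with a gripper value outside its range is refused whole. OPENING is the opening, from -1 (shut) to 1 (fully open), set as the call begins (- or left out, the last holds). The fingers move at their own pace and stop on an object; FORCE is the grip in N (left out, the last holds). Time passes only in rows, so rows that do not move let the fingers close. It gives the time, the measured TCP pose, the force and the opening at its end, in the units of the state.
- ctrl.get_obs(): the state, without advancing time (a new reading comes with each control period).
- eyes.read_camera(name): name is "scene" or "top" or "wrist"; returns a dict with "img" (420x560x3 uint8, red, green, blue), "vertical_fov" (degrees; the focal length in pixels is half the picture's height over the tangent of half this angle, whatever the lens; pixels are square), "cx", "cy" (the principal point, pixels), "R" (3x3) and "t" (3): a world point X has camera coordinates R X + t; the wrist camera has in their place "T_tool_cam" (4x4, takes a point from camera to tool coordinates, whose origin is the TCP and whose axes are the flange's). Camera axes: x right, y down, z forward; pixel columns grow to the right and rows downward; lengths in mm; the calibration is good to about 2 mm. A picture is of the moment at which its call begins: read the wrist's pose just before it. There is no depth.
- ctrl.sign_off(): hands the job in, once; it reports no verdict.
The state is a dict: "t": time; "joint_pos": joint angles; "qvel": joint speeds; "joint_torque": joint torques, N m; "position": TCP position; "orientation": TCP orientation; "contact_force": force on the tool from outside, world axes, zero at the start; "torque": the same for the moment, N m; "gripper_width": finger opening in mm.
Only numpy, scipy, OpenCV 4.12 (cv2) and the standard library are available. Lean on these libraries where they do the work, as an engineer would, in place of code of your own. Each camera call takes 0.05 s, during which the arm holds its last target. There are 200 camera calls.

TASK

The specimen polisher is going out of service. Before touching any of the kit, turn the red handle on its isolator box fully to off (a quarter turn anticlockwise seen from above) and then swing the red lockout hasp fully out from the box. Then put every piece of polishing kit lying about on the grey mat into the open blue-fronted drawer, push the drawer fully shut, and leave the plant, the computer mouse and the wash bottle where they stand.

Things in the scene. Friction and masses are not known exactly. Their poses are not given: they have to be found in the camera images.
- isobox: Grey isolator box on the bench, fixed, 140 (x) x 200 (y) x 90 mm high. Origin: centre of its underside. It carries the handle and the hasp on its top face.
- isolator (a joint): Turn of the red isolator handle about its vertical axis, rad: 0 = on (bar along the box's x), 1.571 = fully off against its stop (bar along the box's y); grows anticlockwise seen from above. Starts between 0 and 0.15. Stiff: about 0.1 N m, stays where left.
- isolator_grip (a point): Middle of the handle's grip bar, on the turning axis, 130 mm above the bench. The bar is 84 mm long (this frame's x, turns with the handle), 16 mm wide (y) and 32 mm high (16 mm above and below this point); under it a black hub of 60 mm diameter, 22 mm high, stands on a yellow square on the box.
- hasp (a joint): Swing of the lockout hasp about its vertical pivot, rad: 0 = folded over the box (pointing along the box's +x), 1.571 = fully out (pointing along the box's -y, past its edge); grows clockwise seen from above. Starts between 0 and 0.2. About 0.05 N m of friction, stays where left.
- hasp_post (a point): Middle of the upright yellow round post on the hasp, 14 mm diameter, by which it is swung (it moves with the hasp). The post rises from 15 mm below this point (the flat red hasp plate's top, 97 mm above the bench) to 15 mm above it; it stands 55 mm from the pivot.
- hasp_pivot (a point): The hasp's pivot, on its axis at the hasp plate's top. The plate is 26 mm wide, 6 mm thick and reaches 100 mm from the pivot.
- cab_drawer0 (a joint): How far the blue-fronted drawer is drawn out of its fixed white unit (250 deep x 340 wide x 100 mm high), m: 0 = fully shut; grows as it comes out towards the robot. Starts at 0.15 to 0.17 (its stop is 0.173). Slides with about 1 N.
- drawer_floor (a point): Point on the drawer's inner floor, midway across, 22 mm above the bench; moves with it; x points into the unit (the way to shut), y along its width. Inside: x from -22 to 182 mm, y from -149 to 149 mm, walls 56 mm and front panel 66 mm above the floor. Open from above only for x from -22 mm to (drawn-out distance - 28 mm); behind that the unit's roof leaves 66 mm of headroom.
- cab_drawer0_handle (a point): Middle of the drawer's steel bar handle, 62 mm above the bench: a bar of 11 mm diameter, 120 mm long along the drawer_floor y, 35 mm out from the blue front.
- mat: Thin grey mat, fixed, 140 x 440 x 3 mm, on which the kit first lies. Origin: centre of its underside.
- stick: Grey abrasive dressing stick with a paper band, 110 x 26 x 26 mm, about 160 g. Origin: its centre; x along its length, z up as it first lies. May be absent (then None from the start).
- brush: Small brush with a wooden back 110 x 28 x 14 mm over a black bristle block 75 x 22 mm; 26 mm high in all, about 60 g, bristles down. Origin: its centre; x along its length, z up as it first lies. May be absent (then None from the start).
- syringe: Paste syringe, clear round barrel 24 mm diameter, 70 mm long between two square flanges of 28 x 28 mm, about 107 mm over all; about 50 g; grip the barrel. Origin: its centre; x along its length, z up as it first lies. May be absent (then None from the start).
- lenscase: Grey round lens case, 28 mm diameter, 90 mm long with two square black end caps of 32 x 32 mm; about 120 g; 54 mm of barrel lies free between the caps. Origin: its centre; x along its length, z up as it first lies. May be absent (then None from the start).
- slidebox: Green slide box, 90 x 32 x 24 mm high, about 90 g. Origin: its centre; x along its length, z up as it first lies. May be absent (then None from the start).
- plant: Bystander: plant in a white pot, 100 mm diameter, 160-200 mm high. Origin: centre of its underside.
- mouse: Bystander: grey computer mouse, 100 x 58 x 32 mm. Origin: centre of its underside.
- washbottle: Bystander: wash bottle, 64 mm diameter, 170 mm high. Origin: centre of its underside.

How it is judged:
By the outcome, as a careful person would: the job done as asked, in the order asked, and still so for the second after the job is handed in, with the robot touching nothing.
Of stick, brush, syringe, lenscase, slidebox only 3 to 5 are there at a start; the rules pass over those that are not, and their reading is None.
At some moment in a run one of stick, brush, syringe, lenscase, slidebox may be knocked a few centimetres aside while the robot is not near it.
Once in a run the grip may slacken for a moment while it holds something.
It also fails if it takes over 210 s, if anything falls off the work surface, if the arm or the gripper's body presses on something with over 40 N, if the wrist force passes 120 N, or if a joint passes its speed limit or range.

## Working session

There is one attempt and no reset: what is moved stays moved. The work goes in short steps, Python scripts to look and compute and a shell command to move; the robot and the scene stay as the last step left them, time stands still between calls to the robot, and variables do not carry over. Pictures are saved under pics/ and viewed, about 12 in all and at most 16, crops included, and the job is handed in when it is done.

```bash
mkdir -p pics
cat > h.py <<'E'
import numpy as np, cv2
from bench import ctrl, eyes
from scipy.spatial.transform import Rotation as Ro
def snap(n,f=None):
    o=ctrl.get_obs(); c=eyes.read_camera(n)
    if f: cv2.imwrite('pics/'+f,c['img'][:,:,::-1])
    H=c['img'].shape[0]; c['f']=H/2/np.tan(np.radians(c['vertical_fov'])/2)
    if n=='wrist':
        T=np.eye(4);T[:3,:3]=Ro.from_euler('xyz',o['orientation']).as_matrix();T[:3,3]=o['position']
        W=T@np.array(c['T_tool_cam']); c['Rc'],c['o']=W[:3,:3],W[:3,3]
    else:
        c['Rc']=np.array(c['R']).T; c['o']=-c['Rc']@np.array(c['t'])
    return c
def ray(c,u,v,z):
    d=c['Rc']@np.array([(u-c['cx'])/c['f'],(v-c['cy'])/c['f'],1]); s=(z-c['o'][2])/d[2]
    return c['o']+s*d
def proj(c,X):
    p=c['Rc'].T@(np.array(X)-c['o']); return p[:2]/p[2]*c['f']+[c['cx'],c['cy']]
E
python3 - <<'E'
from h import *
for n in ('scene','top','wrist'):
    c=snap(n,n+'0.png'); print(n,c['f'],c['cx'],c['cy'],c['o'].round(),c['Rc'].round(2).tolist())
o=ctrl.get_obs(); print(o)
E
```

```text
scene 405.98484897491534 280.54454142926676 203.15601336785264 [1236. -327. 1217.] [[0.33, 0.8, -0.5], [0.94, -0.28, 0.18], [0.0, -0.53, -0.85]]
top 388.884307972028 275.1254274669589 211.5040610264401 [ 480. -124. 1140.] [[0.0, -0.99, 0.1], [-1.0, -0.0, 0.02], [-0.02, -0.1, -0.99]]
wrist 297.51255162814493 282.2053561702658 207.37859540941415 [ 324. -655.  384.] [[0.34, -0.9, -0.29], [-0.94, -0.32, -0.1], [-0.0, 0.3, -0.95]]
{'t': 0.15, 'joint_pos': array([ 1.15128683,  0.59992235, -0.00255609,  1.59995245,  0.00177807,
        0.9429008 , -0.07977535]), 'qvel': array([ 0.00058607, -0.00333475,  0.00013735, -0.00323521, -0.00157222,
        0.00153052,  0.00064123]), 'joint_torque': array([ 1.74259254e-03, -7.65590429e+01,  1.49900738e+00, -2.52564400e+01,
       -5.22190123e-02,  1.48426410e-02,  1.14849740e-04]), 'position': array([ 243.57652894, -682.46171689,  217.96962814]), 'orientation': array([-3.14041531e+00,  8.86851579e-05,  3.42890163e-01]), 'contact_force': array([ 0.43367383, -0.40691464, -0.34486851]), 'torque': array([-0.00542516, -0.02436978, -0.02124823]), 'gripper_width': 93.24236180010107}
```

View pics/top0.png

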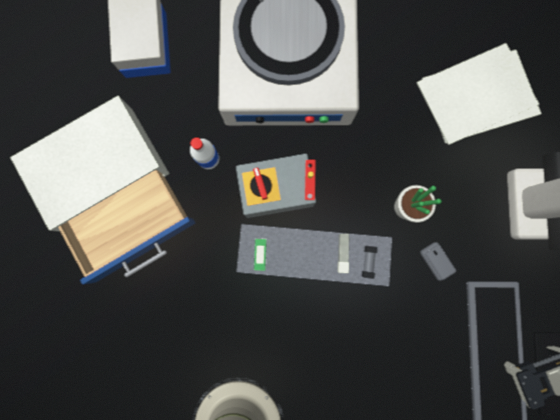

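View pics/scene0.png

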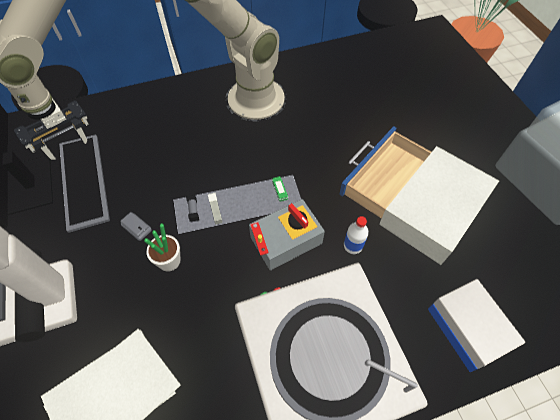

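Top view: slide box at (260,254), stick at (343,253), lens case at (370,262), handle at (261,184), hasp at (310,180) and open drawer at (125,235). The wash bottle (205,153), plant (416,203) and mouse (438,261) are the bystanders. The brush and syringe seem to be absent.

Run:
```python
from h import *
c=snap('top'); im=c['img']
cv2.imwrite('pics/topcrop.png',cv2.resize(im[140:300,50:410,::-1],None,fx=2.2,fy=2.2,interpolation=cv2.INTER_CUBIC))
s=snap('scene')
def blobs(c,mask,zs,amin=15,n=''):
    k,l,st,ce=cv2.connectedComponentsWithStats(mask.astype(np.uint8))
    for i in range(1,k):
        if st[i,4]<amin: continue
        cn,_=cv2.findContours((l==i).astype(np.uint8),0,1)
        r=cv2.minAreaRect(cn[0]); b=cv2.boxPoints(r)
        print(n,ce[i].round(1),st[i,4],[ray(c,*ce[i],z)[:2].round(1).tolist() for z in zs],'box',[ray(c,*p,zs[0])[:2].round().tolist() for p in b])
for nm,c in (('top',c),('scene',s)):
    h=cv2.cvtColor(c['img'],cv2.COLOR_RGB2HSV); H,S,V=cv2.split(h)
    x0=np.zeros_like(H,bool)
    if nm=='top': x0[140:300,50:410]=1
    else: x0[120:290,150:420]=1
    blobs(c,x0&(S>120)&(V>120)&((H<6)|(H>174)),[146,97],15,nm+' red')
    blobs(c,x0&(S>130)&(V>120)&(H>18)&(H<32),[90,127],6,nm+' yel')
    blobs(c,x0&(S>100)&(V>80)&(H>45)&(H<80),[27],15,nm+' green')
    blobs(c,x0&(S>120)&(V>60)&(H>100)&(H<125),[88],40,nm+' blue')
```

```text
top red [196.1 143.6] 90 [[763.6, 102.9], [777.6, 114.1]] box [[773.0, 119.0], [773.0, 88.0], [752.0, 87.0], [752.0, 119.0]]
top red [309.9 179.7] 320 [[667.4, -195.3], [676.6, -198.8]] box [[617.0, -180.0], [720.0, -184.0], [719.0, -210.0], [616.0, -205.0]]
top red [260.7 186. ] 159 [[650.9, -68.0], [659.3, -65.2]] box [[681.0, -49.0], [687.0, -66.0], [622.0, -86.0], [617.0, -70.0]]
top yel [261.1 186.8] 642 [[658.4, -66.0], [652.1, -68.0]] box [[697.0, -13.0], [713.0, -101.0], [624.0, -117.0], [608.0, -29.0]]
top yel [310.2 174.3] 20 [[693.0, -200.1], [685.5, -197.5]] box [[692.0, -193.0], [701.0, -201.0], [694.0, -208.0], [686.0, -200.0]]
top green [259.9 243.5] 81 [[505.1, -60.3]] box [[518.0, -46.0], [518.0, -75.0], [470.0, -75.0], [470.0, -47.0]]
top green [259.2 266.4] 65 [[440.2, -58.9]] box [[450.0, -44.0], [450.0, -72.0], [433.0, -72.0], [433.0, -44.0]]
top blue [210.1 161. ] 105 [[730.9, 75.9]] box [[725.0, 112.0], [763.0, 61.0], [739.0, 43.0], [701.0, 94.0]]
top blue [129.7 254.7] 789 [[472.2, 289.0]] box [[406.0, 424.0], [577.0, 134.0], [553.0, 119.0], [383.0, 409.0]]
sc
[... 420 characters left out ...]
[[666.9, -69.5], [685.5, -77.9]] box [[623.0, -118.0], [604.0, -17.0], [697.0, -14.0], [713.0, -111.0]]
scene yel [259.6 238. ] 28 [[676.8, -196.3], [695.1, -200.6]] box [[665.0, -198.0], [668.0, -189.0], [691.0, -196.0], [688.0, -205.0]]
scene green [279.8 187.4] 115 [[478.6, -60.2]] box [[430.0, -75.0], [427.0, -43.0], [522.0, -47.0], [524.0, -77.0]]
scene green [159.8 240.5] 268 [[546.4, -498.7]] box [[478.0, -531.0], [484.0, -477.0], [598.0, -479.0], [592.0, -532.0]]
scene blue [365.3 159.6] 363 [[505.7, 248.1]] box [[588.0, 99.0], [379.0, 411.0], [411.0, 421.0], [615.0, 111.0]]
scene blue [352.9 244.5] 158 [[792.0, 68.3]] box [[783.0, 32.0], [748.0, 65.0], [794.0, 109.0], [827.0, 76.0]]
```

View pics/topcrop.png

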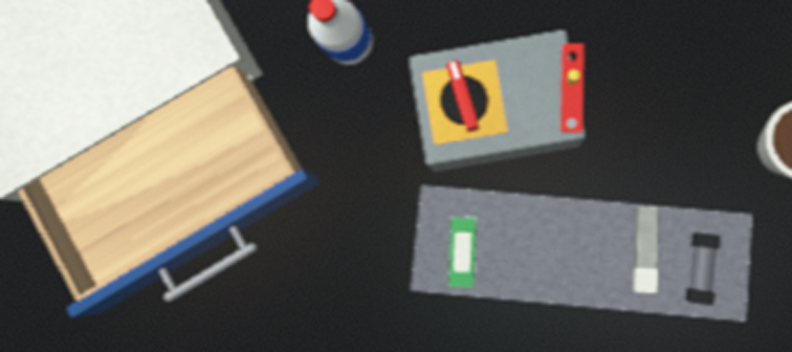

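Enlarged crop: box yaw is about 0.165, and the hasp's pivot is at its lower end (572,125), pointing +x with its yellow post at (573,76). The handle bar centre is (463,98), and the box stands between mat and polisher. Three kit items are on the mat. Handle axis ≈ (660,-65.5), bar yaw ≈ 0.31.

```bash
cat > d.py <<'E'
# usage: d.py x y z yaw : remaining shift in tool axes (m) and turn about tool z
import sys
from h import *
x,y,z,w=map(float,sys.argv[1:5]); o=ctrl.get_obs()
R=Ro.from_euler('xyz',o['orientation'])
d=R.inv().apply(np.array([x,y,z])-o['position'])/1000
r=(R.inv()*Ro.from_euler('xyz',[np.pi,0,w])).as_rotvec()
print('shift',d.round(4),'turn',r.round(3),'| t',round(o['t'],1),'pos',o['position'].round(1),'yaw',o['orientation'].round(3),'F',o['contact_force'].round(1),'g',round(o['gripper_width'],1))
E
python3 d.py 660 -65.5 218 0.31
```

```text
shift [ 5.996e-01 -4.413e-01  5.000e-04] turn [-0.001  0.     0.033] | t 0.2 pos [ 243.6 -682.6  218.2] yaw [-3.141  0.     0.343] F [ 0.2 -0.4  1.3] g 92.8
```

```bash
python3 -m creep '[[[0.037,-0.027,-0.003,0,0,0.002],[0.037,-0.027,-0.003,0,0,0.002],[0.037,-0.027,-0.003,0,0,0.002],[0.037,-0.027,-0.003,0,0,0.002],[0.037,-0.027,0,0,0,0.002],[0.037,-0.027,0,0,0,0.002],[0.037,-0.027,0,0,0,0.002],[0.037,-0.027,0,0,0,0.002],[0.037,-0.027,0,0,0,0.002],[0.037,-0.027,0,0,0,0.002],[0.037,-0.027,0,0,0,0.002],[0.037,-0.027,0,0,0,0.002],[0.037,-0.027,0,0,0,0.002],[0.037,-0.027,0,0,0,0.002],[0.03,-0.022,0,0,0,0],[0.02,-0.015,0,0,0,0]]]' 1 20; python3 d.py 660 -65.5 218 0.31
```

```text
t: 1.85
position: [661.2, -90.1, 228.1]
orientation: [3.14, 0.001, 0.304]
contact_force: [0.5, -0.3, -0.5]
gripper_width: 93.3
shift [ 0.0062 -0.0239  0.01  ] turn [ 0.001  0.001 -0.006] | t 1.9 pos [661.2 -90.1 228.1] yaw [3.14e+00 1.00e-03 3.04e-01] F [ 0.5 -0.3 -0.5] g 93.3
```

```bash
python3 -m creep '[[[0.006,-0.023,0,0,0,0],[0,0,0,0,0,0],[0,0,0,0,0,0]]]'
python3 - <<'E'
from h import *
c=snap('wrist','w1.png')
h=cv2.cvtColor(c['img'],cv2.COLOR_RGB2HSV);H,S,V=cv2.split(h)
for nm,m,z in (('red',(S>120)&(V>90)&((H<8)|(H>172)),146),('yel',(S>130)&(V>110)&(H>18)&(H<32),90)):
    k,l,st,ce=cv2.connectedComponentsWithStats(m.astype(np.uint8))
    for i in range(1,k):
        if st[i,4]<60: continue
        cn,_=cv2.findContours((l==i).astype(np.uint8),0,1)
        print(nm,ce[i].round(),st[i,4],[ray(c,*p,z)[:2].round().tolist() for p in cv2.boxPoints(cv2.minAreaRect(cn[0]))])
print(ctrl.get_obs()['position'], proj(c,[660,-65.5,146]))
E
```

```text
t: 2.15
position: [662.3, -59.8, 227.1]
orientation: [-3.141, 0.0, 0.311]
contact_force: [0.0, -0.1, -0.3]
gripper_width: 92.9
red [105.  26.] 2201 [[756.0, 134.0], [783.0, 115.0], [765.0, 81.0], [737.0, 100.0]]
red [484.  54.] 590 [[822.0, -155.0], [838.0, -155.0], [837.0, -176.0], [821.0, -177.0]]
red [288. 215.] 1512 [[702.0, -45.0], [707.0, -59.0], [625.0, -87.0], [620.0, -71.0]]
red [414. 216.] 2094 [[652.0, -157.0], [737.0, -160.0], [734.0, -184.0], [647.0, -184.0]]
yel [287. 194.] 4270 [[606.0, -26.0], [698.0, -13.0], [714.0, -104.0], [622.0, -125.0]]
yel [423. 221.] 345 [[679.0, -197.0], [694.0, -199.0], [686.0, -230.0], [671.0, -228.0]]
yel [103. 333.] 898 [[380.0, 112.0], [473.0, 110.0], [477.0, 78.0], [383.0, 77.0]]
yel [461. 333.] 943 [[592.0, -280.0], [609.0, -308.0], [534.0, -365.0], [515.0, -334.0]]
yel [416. 394.] 7946 [[419.0, -101.0], [541.0, -479.0], [496.0, -509.0], [369.0, -116.0]]
[662.12754209 -59.58048469 227.13615676] [287.02907485 218.47082836]
```

View pics/w1.png

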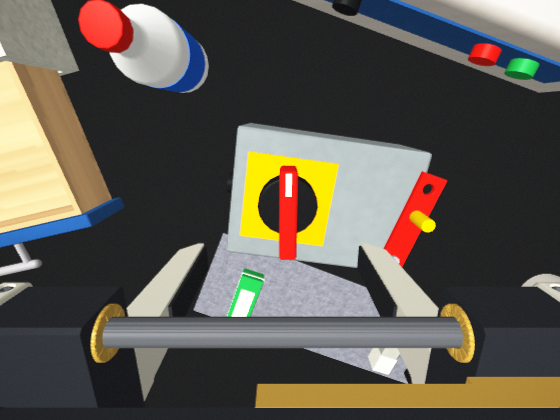

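Wrist view: the bar runs from (288,168) to (288,258). It is centred near (662,-65.5) at yaw 0.32, in line with the fingers. I'll descend next.

```bash
python3 -m creep '[[[-0.002,0.006,0.03,0,0,-0.01],[0,0,0.03,0,0,0],[0,0,0.02,0,0,0],[0,0,0.012,0,0,0],[0,0,0,0,0,0],[0,0,0,0,0,0]]]' ; python3 d.py 662 -65.5 120 0.32
```

```text
t: 2.8
position: [662.3, -74.3, 134.7]
orientation: [3.138, -0.003, 0.313]
contact_force: [-0.5, -0.3, 0.1]
gripper_width: 93.0
shift [ 0.0024 -0.0085  0.0146] turn [ 0.003 -0.003 -0.008] | t 2.8 pos [662.3 -74.3 134.7] yaw [ 3.138e+00 -3.000e-03  3.130e-01] F [-0.5 -0.3  0.1] g 93.0
```

```bash
python3 -m creep '[[[0.002,-0.007,0.007,0,0,0],[0,0,0.006,0,0,-0.008],[0,0,0,0,0,0],[0,0,0,0,0,0]]]' ; python3 d.py 662 -65.5 119 0.32
```

```text
t: 3.2
position: [663.6, -66.5, 123.5]
orientation: [3.137, -0.007, 0.321]
contact_force: [1.5, 0.1, -0.4]
gripper_width: 93.0
shift [-0.0012 -0.0015  0.0045] turn [ 0.005 -0.007  0.001] | t 3.2 pos [663.6 -66.5 123.5] yaw [ 3.137 -0.007  0.321] F [ 1.5  0.1 -0.4] g 93.0
```

```bash
python3 -m creep '[[[-0.001,-0.001,0.002,0.004,-0.006,0],[0,0,0,0,0,0],[0,0,0,0,0,0],[0,0,0,0,0,0],[0,0,0,0,0,0],[0,0,0,0,0,0],[0,0,0,0,0,0],[0,0,0,0,0,0]]]' -1 30; python3 d.py 662 -65.5 119 1.736
```

```text
t: 4.0
position: [662.7, -66.0, 122.2]
orientation: [3.141, -0.001, 0.321]
contact_force: [0.3, 0.1, -0.7]
gripper_width: 33.4
shift [-0.0005 -0.0007  0.0032] turn [ 0.002 -0.    -1.415] | t 4.0 pos [662.7 -66.  122.2] yaw [ 3.141e+00 -1.000e-03  3.210e-01] F [ 0.3  0.1 -0.7] g 33.4
```

```bash
python3 -m creep '[[[0,0,0,0,0,0],[0,0,0,0,0,0],[0,0,0,0,0,0],[0,0,0,0,0,0],[0,0,0,0,0,-0.1],[0,0,0,0,0,-0.1],[0,0,0,0,0,-0.1],[0,0,0,0,0,-0.1]]]'; python3 d.py 662 -65.5 122 1.736
```

```text
t: 4.8
position: [662.0, -64.4, 122.2]
orientation: [-3.141, -0.0, 0.734]
contact_force: [-1.0, 1.8, 0.1]
gripper_width: 15.7
shift [-0.0007  0.0008  0.0002] turn [-0.    -0.    -1.002] | t 4.8 pos [662.  -64.4 122.2] yaw [-3.141 -0.     0.734] F [-1.   1.8  0.1] g 15.7
```

```bash
python3 -m creep '[[[0,0,0,0,0,-0.1],[0,0,0,0,0,-0.1],[0,0,0,0,0,-0.1],[0,0,0,0,0,-0.1],[0,0,0,0,0,-0.1],[0,0,0,0,0,-0.1],[0,0,0,0,0,-0.1],[0,0,0,0,0,-0.1],[0,0,0,0,0,-0.06],[0,0,0,0,0,-0.06],[0,0,0,0,0,-0.05],[0,0,0,0,0,-0.05]]]'; python3 d.py 662 -65.5 122 1.736; python3 -c "
from h import *;print(ctrl.get_obs()['torque'])"
```

```text
t: 6.0
position: [660.3, -63.8, 122.2]
orientation: [-3.14, -0.003, 1.795]
contact_force: [-0.6, 1.1, 0.5]
gripper_width: 16.2
shift [-0.0021  0.0013  0.0002] turn [-0.002 -0.003  0.059] | t 6.0 pos [660.3 -63.8 122.2] yaw [-3.140e+00 -3.000e-03  1.795e+00] F [-0.6  1.1  0.5] g 16.2
[ 0.27944048  0.01278223 -0.68180236]
```

The yaw torque rose to 0.68 N m, well above the 0.1 N m friction, so the handle is on its stop. I'll release, lift and look.

```bash
python3 -m creep '[[[0,0,0,0,0,-0.03],[0,0,0,0,0,0],[0,0,0,0,0,0.02]]]'; python3 -c "
from h import *;print(ctrl.get_obs()['torque'])"; python3 -m creep '[[[0,0,0,0,0,0],[0,0,0,0,0,0],[0,0,0,0,0,0],[0,0,0,0,0,0],[0,0,0,0,0,0],[0,0,-0.02,0,0,0],[0,0,-0.03,0,0,0],[0,0,-0.03,0,0,0],[0,0,-0.03,0,0,0],[0,0,0,0,0,0],[0,0,0,0,0,0]]]' 1;  python3 - <<'E'
from h import *
def go(n):
    c=snap(n); h=cv2.cvtColor(c['img'],cv2.COLOR_RGB2HSV);H,S,V=cv2.split(h)
    k,l,st,ce=cv2.connectedComponentsWithStats(((S>120)&(V>90)&((H<8)|(H>172))).astype(np.uint8))
    for i in range(1,k):
        if st[i,4]<60: continue
        cn,_=cv2.findContours((l==i).astype(np.uint8),0,1)
        print(n,ce[i].round(),st[i,4],[[ray(c,*p,z)[:2].round().tolist() for p in cv2.boxPoints(cv2.minAreaRect(cn[0]))] for z in (146,97)])
    cv2.imwrite('pics/%s2.png'%n,c['img'][:,:,::-1])
go('wrist');go('scene')
E
python3 d.py 688 -198.5 165 0.165
```

```text
t: 6.3
position: [660.3, -64.0, 122.2]
orientation: [-3.14, -0.004, 1.802]
contact_force: [-0.8, 3.1, 0.8]
gripper_width: 16.2
[ 0.28861459  0.05105279 -0.50268268]
t: 7.4
position: [660.1, -65.4, 234.7]
orientation: [-3.138, -0.002, 1.803]
contact_force: [-0.0, -0.9, -0.2]
gripper_width: 92.3
wrist [473.  37.] 2024 [[[740.0, 101.0], [771.0, 126.0], [796.0, 105.0], [765.0, 79.0]], [[759.0, 117.0], [796.0, 147.0], [826.0, 122.0], [789.0, 91.0]]]
wrist [283. 209.] 1453 [[[659.0, -107.0], [645.0, -22.0], [660.0, -19.0], [677.0, -104.0]], [[663.0, -131.0], [645.0, -30.0], [664.0, -26.0], [683.0, -128.0]]]
wrist [269. 302.] 1601 [[[625.0, -174.0], [626.0, -149.0], [718.0, -151.0], [720.0, -177.0]], [[622.0, -211.0], [623.0, -181.0], [733.0, -183.0], [735.0, -214.0]]]
scene [296. 216.] 186 [[[661.0, -112.0], [648.0, -34.0], [678.0, -34.0], [690.0, -111.0]], [[634.0, -102.0], [622.0, -21.0], [652.0, -20.0], [665.0, -101.0]]]
scene [361. 221.] 91 [[[744.0, 84.0], [729.0, 115.0], [758.0, 124.0], [773.0, 94.0]], [[722.0, 103.0], [706.0, 135.0], [736.0, 145.0], [752.0, 113.0]]]
scene [259. 239.] 230 [[[651.0, -216.0], [650.0, -191.0], [756.0, -194.0], [757.0, -218.0]], [[624.0, -211.0], [624.0, -184.0], [735.0, -188.0], [735.0, -213.0]]]
shift [-0.1363 -0.0032  0.0688] turn [-0.005  0.002  1.638] | t 7.5 pos [660.  -65.2 234.1] yaw [-3.137e+00 -2.000e-03  1.803e+00] F [-0.5  0.1 -0. ] g 92.9
```

View pics/wrist2.png

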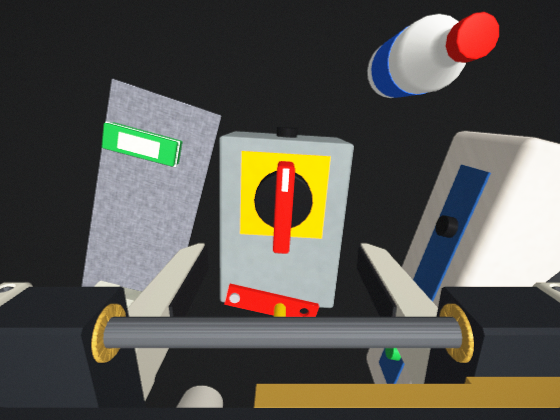

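The bar is now parallel to the box's y: measured yaw 1.734 against 1.736 expected for off. Next is the hasp. I'll move over the post at yaw ≈ 3.11, which keeps joint 7 in range through the swing.

```bash
python3 -m creep '[[[-0.033,-0.001,0,0,0,0],[-0.033,-0.001,0,0,0,0],[-0.033,-0.001,0,0,0,0],[-0.025,0,0,0,0,0],[0,0,0,0,0,-0.13],[0,0,0,0,0,-0.13],[0,0,0,0,0,-0.13],[0,0,0,0,0,-0.13],[0,0,0,0,0,-0.13],[0,0,0,0,0,-0.13],[0,0,0,0,0,-0.13],[0,0,0,0,0,-0.13],[0,0,0,0,0,-0.1],[0,0,0,0,0,-0.1],[0,0,0,0,0,0]]]'; python3 d.py 688 -198.5 130 3.11;  python3 -c "
from h import *;print(ctrl.get_obs()['joint_pos'])"
```

```text
t: 9.0
position: [678.4, -190.5, 209.6]
orientation: [3.134, -0.036, 3.098]
contact_force: [0.6, 0.0, -0.4]
gripper_width: 92.9
shift [-0.0127 -0.0081  0.0791] turn [ 0.008 -0.036 -0.012] | t 9.0 pos [ 678.4 -190.5  209.6] yaw [ 3.134 -0.036  3.098] F [ 0.6  0.  -0.4] g 92.9
[ 0.67360649  0.72719569 -0.83337726  1.59371591  0.56744479  1.11918685
  1.22173186]
```

```bash
python3 -m creep '[[[-0.006,-0.003,0.01,0.004,-0.02,-0.006],[-0.006,-0.003,0.02,0.004,-0.016,0],[0,0,0.02,0,0,0],[0,0,0.012,0,0,0],[0,0,0.008,0,0,0],[0,0,0,0,0,0],[0,0,0,0,0,0]]]'; python3 d.py 688 -198.5 104 3.11
```

```text
t: 9.7
position: [688.6, -196.2, 132.5]
orientation: [3.14, -0.003, 3.09]
contact_force: [0.5, 0.5, 0.2]
gripper_width: 93.2
shift [ 0.0004 -0.0024  0.0285] turn [ 0.002 -0.003 -0.02 ] | t 9.7 pos [ 688.6 -196.2  132.5] yaw [ 3.14e+00 -3.00e-03  3.09e+00] F [0.5 0.5 0.2] g 93.2
```

Run:
```python
from h import *
c=snap('wrist','w3.png')
print(proj(c,[688,-198.5,127]),proj(c,[633,-196.5,97]))
h=cv2.cvtColor(c['img'],cv2.COLOR_RGB2HSV);H,S,V=cv2.split(h)
k,l,st,ce=cv2.connectedComponentsWithStats(((S>130)&(V>110)&(H>18)&(H<32)).astype(np.uint8))
for i in range(1,k):
    if st[i,4]>60: print(ce[i].round(),st[i],ray(c,*ce[i],112))
```

```text
[278.97353097 251.82450777] [277.87648287 158.10908346]
[452. 171.] [ 391  105  140  152 8375] [644.61132229 -86.22158613 112.        ]
[279. 244.] [268 227  22  34 598] [ 689.08568347 -199.00065825  112.        ]
[104. 333.] [ 90 304  35  59 957] [ 755.99900631 -335.21944096  112.        ]
[461. 333.] [441 304  34  59 916] [770.19307956 -65.10693104 112.        ]
[417. 394.] [ 255  377  305   31 7931] [828.73113112 -93.77032339 112.        ]
```

View pics/w3.png

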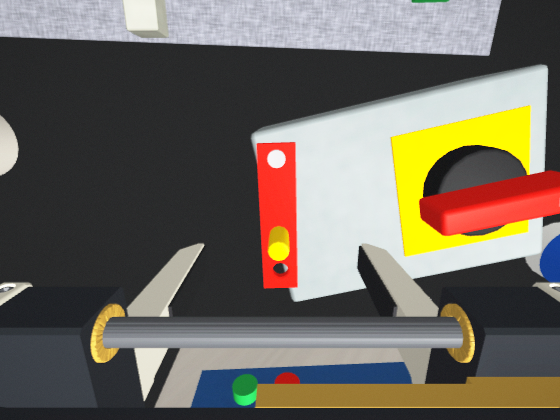

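The post sits at (279,244), midway between the fingers, and the pivot is at (277,158), as predicted. I'll descend and grip lightly.

```bash
python3 -m creep '[[[0,-0.002,0.012,0,0,-0.01],[0,0,0.008,0,0,0],[0,0,0.004,0,0,0],[0,0,0,0,0,0],[0,0,0,0,0,0],[0,0,0,0,0,0],[0,0,0,0,0,0],[0,0,0,0,0,0],[0,0,0,0,0,0],[0,0,0,0,0,0],[0,0,0,0,0,0],[0,0,0,0,0,0],[0,0,0,0,0,0],[0,0,0,0,0,0],[0,0,0,0,0,0],[0,0,0,0,0,0]]]' -1 10; python3 d.py 688 -198.5 104 3.11
```

```text
t: 11.35
position: [689.7, -198.5, 109.1]
orientation: [3.141, 0.0, 3.1]
contact_force: [0.4, 0.7, 1.1]
gripper_width: 13.3
shift [ 0.0017 -0.      0.0051] turn [ 0.001  0.    -0.01 ] | t 11.3 pos [ 689.7 -198.5  109.1] yaw [3.141 0.    3.1  ] F [0.4 0.7 1.1] g 13.3
```

```bash
python3 -m creep '[[[0,-0.005,0,0,0,0.08],[0.0003,-0.0055,0,0,0,0.1],[0.0003,-0.0055,0,0,0,0.1],[0.0003,-0.0055,0,0,0,0.1],[0.0003,-0.0055,0,0,0,0.1],[0.0003,-0.0055,0,0,0,0.1]]]'
python3 - <<'E'
from h import *
o=ctrl.get_obs(); p=o['position'][:2]-[633,-196.5]; print(np.hypot(*p),np.arctan2(p[1],p[0]),o['orientation'],o['contact_force'])
E
```

```text
t: 11.95
position: [679.8, -229.4, 109.1]
orientation: [3.14, 0.001, 2.501]
contact_force: [-0.2, 0.5, -1.3]
gripper_width: 13.3
57.24890079186983 -0.612720422180594 [3.13966384e+00 1.00614478e-03 2.50104785e+00] [-0.18458753  0.54278375 -1.33412212]
```

```bash
python3 -m creep '[[[0.0003,-0.0055,0,0,0,0.1],[0.0003,-0.0055,0,0,0,0.1],[0.0003,-0.0055,0,0,0,0.1],[0.0003,-0.0055,0,0,0,0.1],[0.0003,-0.0055,0,0,0,0.1],[0.0003,-0.0055,0,0,0,0.1],[0.0003,-0.0055,0,0,0,0.1],[0.0003,-0.0055,0,0,0,0.08],[0,-0.003,0,0,0,0.02],[0,-0.002,0,0,0,0],[0,-0.002,0,0,0,0]]]'
python3 - <<'E'
from h import *
o=ctrl.get_obs(); p=o['position'][:2]-[633,-196.5]; print(np.hypot(*p),np.arctan2(p[1],p[0]),o['orientation'],o['contact_force'])
E
```

```text
t: 13.05
position: [642.3, -253.1, 109.4]
orientation: [3.122, 0.002, 1.665]
contact_force: [7.2, -1.7, -5.8]
gripper_width: 13.9
57.407262235999845 -1.4075943283463874 [3.12203183e+00 2.21470060e-03 1.66499558e+00] [ 7.16867073 -1.74528722 -5.75912625]
```

The force is 7 N against about 1 N of friction, and the angle is -1.408, so the hasp is on its stop. I'll release, rise and check.

```bash
python3 -m creep '[[[0,-0.002,0,0,0,0],[0,0,0,0,0,0]]]' ; python3 -m creep '[[[0,0.001,0,0.018,0,0],[0,0,0,0,0,0],[0,0,0,0,0,0],[0,0,0,0,0,0],[0,0,-0.02,0,0,0],[0,0,-0.04,0,0,0],[0,0,-0.04,0,0,0],[-0.03,0,-0.04,0,0,0],[-0.04,0,-0.04,0,0,0],[-0.02,0,0,0,0,0],[0,0,0,0,0,0],[0,0,0,0,0,0]]]' 1
python3 - <<'E'
from h import *
for n in ('wrist','top'):
    c=snap(n,n+'4.png'); h=cv2.cvtColor(c['img'],cv2.COLOR_RGB2HSV);H,S,V=cv2.split(h)
    m=((S>120)&(V>90)&((H<8)|(H>172)))
    k,l,st,ce=cv2.connectedComponentsWithStats(m.astype(np.uint8))
    for i in range(1,k):
        if st[i,4]<60: continue
        cn,_=cv2.findContours((l==i).astype(np.uint8),0,1)
        print(n,ce[i].round(),st[i,4],[[ray(c,*p,z)[:2].round().tolist() for p in cv2.boxPoints(cv2.minAreaRect(cn[0]))] for z in (146,97)])
E
python3 d.py 480 -330 250 3.14
```

```text
t: 13.25
position: [642.6, -253.2, 109.3]
orientation: [3.118, 0.002, 1.666]
contact_force: [-1.5, -0.1, 1.2]
gripper_width: 14.0
t: 14.45
position: [650.0, -338.8, 291.1]
orientation: [-3.141, -0.0, 1.669]
contact_force: [0.1, 0.1, -0.7]
gripper_width: 93.2
wrist [282.  99.] 2093 [[[621.0, -199.0], [644.0, -195.0], [661.0, -289.0], [636.0, -293.0]], [[618.0, -190.0], [644.0, -186.0], [664.0, -294.0], [636.0, -299.0]]]
wrist [466.  83.] 411 [[[806.0, -219.0], [804.0, -200.0], [825.0, -200.0], [828.0, -220.0]], [[832.0, -214.0], [829.0, -191.0], [853.0, -192.0], [857.0, -215.0]]]
top [196. 143.] 118 [[[773.0, 125.0], [786.0, 99.0], [756.0, 84.0], [743.0, 109.0]], [[788.0, 137.0], [801.0, 110.0], [770.0, 94.0], [756.0, 120.0]]]
top [262. 183.] 203 [[[663.0, -25.0], [676.0, -103.0], [655.0, -107.0], [642.0, -28.0]], [[672.0, -20.0], [686.0, -102.0], [664.0, -106.0], [650.0, -24.0]]]
top [327. 193.] 374 [[[638.0, -182.0], [656.0, -288.0], [628.0, -292.0], [610.0, -187.0]], [[646.0, -185.0], [665.0, -296.0], [635.0, -300.0], [616.0, -190.0]]]
shift [ 0.025  -0.1679  0.0406] turn [-1.000e-03 -2.000e-03 -1.469e+00] | t 14.6 pos [ 649.6 -338.2  290.2] yaw [-3.140e+00 -1.000e-03  1.671e+00] F [0.5 0.9 0.4] g 93.2
```

View pics/wrist4.png

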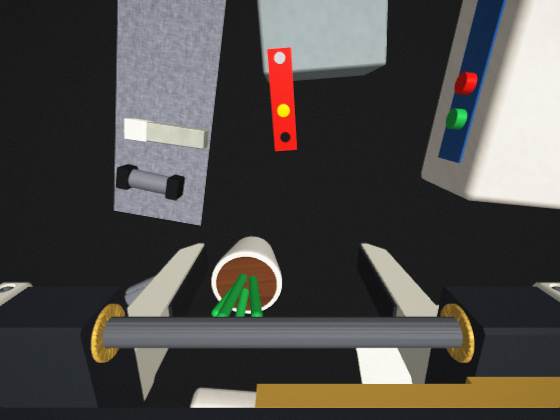

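The hasp points past the box edge at angle -1.397, its stop. The lens case is at (150,182), the stick at (166,133) and the plant at (247,265). Next come the lens case and stick poses, plus a rough drawer pose.

Run:
```python
from h import *
c=snap('wrist')
a,b=ray(c,126,177,22),ray(c,174,187,22); print('lens',(a+b)/2,np.arctan2(*(a-b)[1::-1]),np.linalg.norm(a-b))
a,b=ray(c,125,130,29),ray(c,207,138,29); print('stick',(a+b)/2,np.arctan2(*(a-b)[1::-1]),np.linalg.norm(a-b))
print('plant',ray(c,247,285,100),'mouse',ray(c,135,290,20))
t=snap('top'); m=lambda u,v,z:ray(t,50+u/2.2,140+v/2.2,z)[:2].round()
print('lens',m(705,241,22),m(701,297,22),'stick',m(648,207,29),m(645,292,29),'slide',m(464,217,27),m(462,287,27))
print('handle bar',m(168,297,62),m(253,247,62),'front top ends',m(70,312,88),m(313,178,88))
print('plant',ray(t,414,204,90),'roof edge',m(18,197,100),m(237,65,100))
```

```text
lens [ 454.1569001  -371.38626343   22.        ] 3.0274447044001453 71.36952727819173
stick [ 481.78139108 -298.06664189   29.        ] -3.1366251415924866 114.12354757492929
plant [ 615.33754835 -482.14657551  100.        ] mouse [ 421.74458383 -562.23180808   20.        ]
lens [ 489. -375.] [ 417. -369.] stick [ 532. -301.] [ 424. -296.] slide [519. -63.] [429. -61.]
handle bar [416. 306.] [479. 201.] front top ends [399. 416.] [564. 121.]
plant [ 611.44018696 -480.01251379   90.        ] roof edge [539. 482.] [704. 217.]
```

Drawer origin ≈ (507,287) with yaw 0.54. Placing slots at drawer x = 50: y = +85 at (506,386), 0 at (550,313) and -85 at (594,240). I'll go to the lens case first at yaw -0.1 and with a partial opening, since the stick is close.

```bash
python3 -m creep '[[[0,0,0,0,0,0.13],[0,0,0,0,0,0.13],[0,0,0,0,0,0.13],[0,0,0,0,0,0.13],[0,0,0,0,0,0.13],[0,0,0,0,0,0.13],[0,0,0,0,0,0.13],[0,0,0,0,0,0.13],[0,0,0,0,0,0.13],[0,0,0,0,0,0.13],[0,0,0,0,0,0.13],[0,0,0,0,0,0.13],[0,0,0,0,0,0.11],[0,0,0,0,0,0.08],[0,0,0,0,0,0]]]' 0.3; python3 d.py 454 -371.5 160 -0.1
```

```text
t: 16.15
position: [649.5, -315.0, 277.9]
orientation: [-3.128, 0.021, -0.128]
contact_force: [0.5, -0.1, 0.8]
gripper_width: 60.4
shift [-0.1842  0.0826  0.1208] turn [-0.013  0.021 -0.028] | t 16.1 pos [ 649.5 -315.   277.9] yaw [-3.128  0.021 -0.128] F [ 0.5 -0.1  0.8] g 60.4
```

```bash
python3 -m creep '[[[-0.037,0.016,0.012,-0.006,0.01,-0.01],[-0.037,0.016,0.02,-0.006,0.01,-0.01],[-0.037,0.016,0.025,0,0,-0.008],[-0.037,0.016,0.025,0,0,0],[-0.02,0.009,0.02,0,0,0],[0,0,0,0,0,0],[0,0,0,0,0,0]]]'; python3 d.py 454 -371.5 6 -0.1;python3 - <<'E'
from h import *
c=snap('wrist','w5.png'); print(proj(c,[454,-371.5,22]),proj(c,[481,-298,29]))
E
```

```text
t: 16.85
position: [470.8, -363.2, 171.2]
orientation: [-3.137, 0.001, -0.071]
contact_force: [1.0, 0.5, 0.2]
gripper_width: 60.5
shift [-0.016   0.0103  0.1652] turn [-0.005  0.001  0.029] | t 16.9 pos [ 470.8 -363.2  171.2] yaw [-3.137e+00  1.000e-03 -7.100e-02] F [1.  0.5 0.2] g 60.5
[290.99458248 208.21332798] [220.9565159  190.73731756]
```

View pics/w5.png

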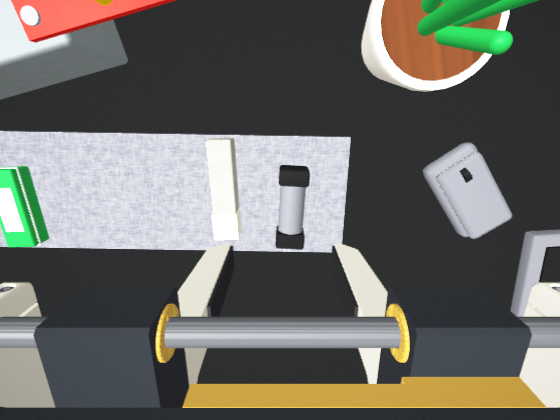

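The lens case centre is at (291,207), exactly where predicted. Stick, mouse and plant are clear of the fingers. I'll descend.

```bash
python3 -m creep '[[[-0.005,0.003,0.02,-0.004,0,0.01],[-0.005,0.003,0.03,0,0,0.01],[-0.004,0.002,0.03,0,0,0.005],[0,0,0.03,0,0,0],[0,0,0.02,0,0,0],[0,0,0.01,0,0,0],[0,0,0,0,0,0],[0,0,0,0,0,0]]]'; python3 d.py 454 -371.5 6 -0.11
```

```text
t: 17.7
position: [475.3, -367.5, 33.4]
orientation: [3.138, -0.018, -0.076]
contact_force: [0.6, -0.5, 0.7]
gripper_width: 60.5
shift [-0.0215  0.0055  0.027 ] turn [ 0.003 -0.018  0.034] | t 17.7 pos [ 475.3 -367.5   33.4] yaw [ 3.138 -0.018 -0.076] F [ 0.6 -0.5  0.7] g 60.5
```

```bash
python3 -m creep '[[[-0.01,0.003,0,0,-0.009,0.012],[-0.009,0.002,0,0,-0.009,0.012],[0,0,0.008,0,0,0],[0,0,0.008,0,0,0],[0,0,0,0,0,0],[0,0,0,0,0,0]]]'; python3 d.py 454 -371.5 6 -0.11
```

```text
t: 18.3
position: [455.9, -372.7, 19.5]
orientation: [3.135, -0.004, -0.103]
contact_force: [-0.4, 0.2, 0.3]
gripper_width: 60.4
shift [-0.0021 -0.0011  0.0135] turn [ 0.006 -0.004  0.007] | t 18.3 pos [ 455.9 -372.7   19.5] yaw [ 3.135 -0.004 -0.103] F [-0.4  0.2  0.3] g 60.4
```

```bash
python3 -m creep '[[[-0.001,-0.001,0.006,0.003,-0.003,0.003],[0,0,0.005,0,0,0],[0,0,0,0,0,0],[0,0,0,0,0,0]]]'; python3 -m creep '[[[0,0,0,0,0,0],[0,0,0,0,0,0],[0,0,0,0,0,0],[0,0,0,0,0,0],[0,0,0,0,0,0],[0,0,0,0,0,0],[0,0,0,0,0,0],[0,0,0,0,0,0]]]' -1 35; python3 d.py 454 -371.5 6 -0.11
```

```text
t: 18.7
position: [455.2, -371.3, 7.1]
orientation: [3.139, 0.0, -0.106]
contact_force: [0.1, -0.2, -0.4]
gripper_width: 60.9
t: 19.5
position: [455.4, -371.4, 7.5]
orientation: [3.139, -0.001, -0.106]
contact_force: [-0.5, 0.1, -0.4]
gripper_width: 27.2
shift [-0.0014  0.0002  0.0015] turn [ 0.003 -0.001  0.004] | t 19.5 pos [ 455.4 -371.4    7.5] yaw [ 3.139e+00 -1.000e-03 -1.060e-01] F [-0.5  0.1 -0.4] g 27.2
```

Gripped at 27 mm. I'll lift and recheck the grip.

```bash
python3 -m creep '[[[0,0,-0.02,0,0,0],[0,0,-0.03,0,0,0],[0,0,-0.035,0,0,0],[0,0,-0.035,0,0,0],[0,0,-0.035,0,0,0],[0,0,-0.02,0,0,0],[0,0,0,0,0,0]]]'; python3 d.py 506 386 200 0.54
```

```text
t: 20.2
position: [454.0, -369.8, 187.1]
orientation: [3.141, 0.004, -0.105]
contact_force: [0.4, -0.2, -2.3]
gripper_width: 27.3
shift [-0.0278 -0.7571 -0.0129] turn [-0.001  0.004 -0.645] | t 20.2 pos [ 454.  -369.8  187.1] yaw [ 3.141  0.004 -0.105] F [ 0.4 -0.2 -2.3] g 27.3
```

```bash
python3 -m creep '[[[0,-0.03,-0.003,0,0,0],[0,-0.04,-0.003,0,0,0],[0,-0.04,-0.003,0,0,0],[0,-0.04,0,0,0,0],[0,-0.04,0,0,0,0],[0,-0.04,0,0,0,0],[0,-0.04,0,0,0,0],[0,-0.04,0,0,0,0],[0,-0.04,0,0,0,0],[0,-0.04,0,0,0,0],[0,-0.04,0,0,0,0],[0,-0.04,0,0,0,0],[0,-0.03,0,0,0,0],[0,-0.02,0,0,0,0],[0,0,0,0,0,0]]]'; python3 d.py 506 386 200 0.54
```

```text
t: 21.7
position: [503.2, 166.6, 178.1]
orientation: [3.138, 0.023, -0.108]
contact_force: [0.2, -0.0, -1.7]
gripper_width: 27.1
shift [-0.0215 -0.2184 -0.0222] turn [-0.003  0.023 -0.648] | t 21.7 pos [503.2 166.6 178.1] yaw [ 3.138  0.023 -0.108] F [ 0.2 -0.  -1.7] g 27.1
```

```bash
python3 -m creep '[[[0,0,-0.008,0,0.012,-0.11],[0,0,-0.008,0,0.01,-0.11],[0,0,-0.006,0,0,-0.11],[0,0,0,0,0,-0.11],[0,0,0,0,0,-0.11],[0,0,0,0,0,-0.09],[0,0,0,0,0,0],[0,0,0,0,0,0]]]'; python3 d.py 506 386 200 0.54
python3 - <<'E'
from h import *
c=snap('wrist','w6.png'); e=np.array([.857,.515]);f=np.array([-.515,.857]);O=np.array([507,287])
for nm,x,y,z in (('Fcorner-',-22,-149,88),('Fcorner+',-22,149,88),('roof-',132,-149,100),('roof+',132,149,100),('O',0,0,22)): print(nm,proj(c,[*(O+x*e+y*f),z]).round())
E
```

```text
t: 22.5
position: [498.4, 157.5, 192.4]
orientation: [3.14, 0.016, 0.55]
contact_force: [0.4, 0.2, -1.3]
gripper_width: 27.2
shift [ 0.1258 -0.1907 -0.0099] turn [0.001 0.016 0.01 ] | t 22.5 pos [498.4 157.5 192.4] yaw [3.14  0.016 0.55 ] F [ 0.4  0.2 -1.3] g 27.2
Fcorner- [329. 150.]
Fcorner+ [ -4. 146.]
roof- [346. -72.]
roof+ [-87. -78.]
O [184. 120.]
```

View pics/w6.png

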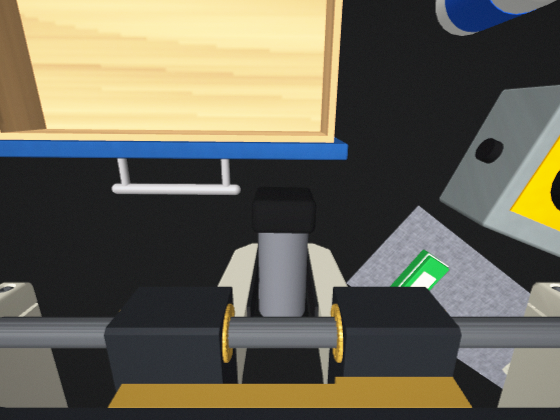

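The drawer's inner front edge is at row 142, about 7 mm further in than assumed, with its right end at (345,150). I revise the origin to ≈ (511,294). The lens case is held squarely at (285,260). Slots at drawer x = 45 become (506,390), (550,317) and (594,244).

```bash
python3 -m creep '[[[0.025,-0.038,0,0,0.008,0.005],[0.025,-0.038,0,0,0.008,0.005],[0.025,-0.038,0,0,0,0],[0.025,-0.038,0,0,0,0],[0.018,-0.025,0,0,0,0],[0,0,0,0,0,0],[0,0,0,0,0,0]]]'; python3 d.py 506 390 30 0.54
```

```text
t: 23.25
position: [509.5, 373.7, 188.0]
orientation: [3.138, 0.004, 0.52]
contact_force: [0.4, -1.1, -1.7]
gripper_width: 27.3
shift [ 0.0057 -0.0164  0.1579] turn [ 0.003  0.004 -0.02 ] | t 23.2 pos [509.5 373.7 188. ] yaw [3.138 0.004 0.52 ] F [ 0.4 -1.1 -1.7] g 27.3
```

```bash
python3 -m creep '[[[0.004,-0.012,0.01,0.002,0.004,-0.015],[0.001,-0.003,0.025,0,0,0],[0,0,0.03,0,0,0],[0,0,0.025,0,0,0],[0,0,0.015,0,0,0],[0,0,0.01,0,0,0],[0,0,0,0,0,0],[0,0,0,0,0,0]]]'; python3 d.py 506 390 28 0.54
```

```text
t: 24.05
position: [506.6, 384.5, 66.3]
orientation: [3.139, 0.0, 0.527]
contact_force: [-0.5, 0.5, -1.6]
gripper_width: 27.2
shift [ 0.0022 -0.0052  0.0383] turn [ 0.003  0.    -0.013] | t 24.1 pos [506.6 384.5  66.3] yaw [3.139 0.    0.527] F [-0.5  0.5 -1.6] g 27.2
```

```bash
python3 -m creep '[[[0.002,-0.004,0.012,0.002,0,-0.01],[0,0,0.01,0,0,0],[0,0,0.006,0,0,0],[0,0,0,0,0,0],[0,0,0,0,0,0]]]'; python3 d.py 506 390 28 0.54
```

```text
t: 24.55
position: [507.5, 390.1, 38.0]
orientation: [-3.141, -0.004, 0.538]
contact_force: [1.1, 0.4, -2.1]
gripper_width: 27.2
shift [-0.0014 -0.0007  0.01  ] turn [-0.    -0.004 -0.002] | t 24.6 pos [507.5 390.1  38. ] yaw [-3.141 -0.004  0.538] F [ 1.1  0.4 -2.1] g 27.2
```

```bash
python3 -m creep '[[[0,0,0.005,0,-0.004,0],[0,0,0.004,0,0,0],[0,0,0,0,0,0],[0,0,0,0,0,0]]]'; python3 -m creep '[[[0,0,0,0,0,0],[0,0,0,0,0,0],[0,0,0,0,0,0],[0,0,-0.01,0,0,0],[0,0,-0.03,0,0,0],[0,0,-0.035,0,0,0],[0,0,-0.035,0,0,0],[0,0,-0.03,0,0,0],[0,0,-0.015,0,0,0],[0,0,0,0,0,0],[0,0,0,0,0,0]]]' 0.25
python3 - <<'E'
from h import *
snap('wrist','w7.png'); c=snap('top')
h=cv2.cvtColor(c['img'],cv2.COLOR_RGB2HSV); cv2.imwrite('pics/t7.png',cv2.resize(c['img'][140:300,50:410,::-1],None,fx=2.2,fy=2.2,interpolation=cv2.INTER_CUBIC))
E
python3 d.py 481 -298 160 0
```

```text
t: 24.95
position: [507.8, 390.4, 28.8]
orientation: [-3.141, -0.0, 0.538]
contact_force: [-0.6, -0.7, -1.2]
gripper_width: 27.1
t: 26.05
position: [507.9, 390.7, 195.6]
orientation: [-3.141, -0.004, 0.538]
contact_force: [0.6, -0.1, 0.2]
gripper_width: 58.3
shift [-0.3758  0.5776  0.0332] turn [-0.001 -0.002  0.538] | t 26.1 pos [507.7 390.5 194.6] yaw [-3.141e+00 -3.000e-03  5.380e-01] F [-0.1 -0.6 -0.3] g 57.9
```

View pics/t7.png

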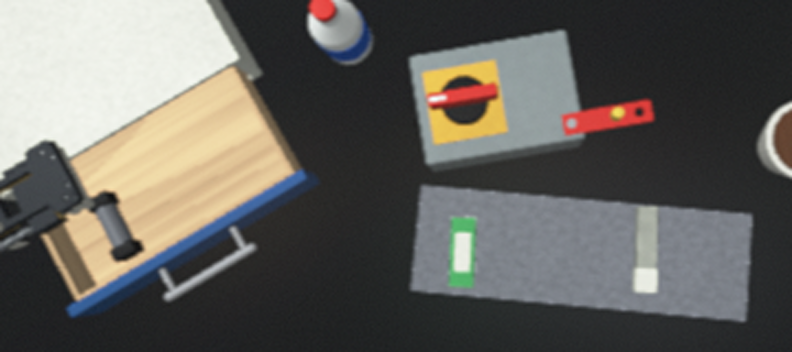

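Lens case is in the drawer at (117,225), hasp is out and handle off, and the slide box and stick are unmoved. Slide box next, at (476,-61), yaw -0.02.

```bash
python3 -m creep '[[[0,0,0,0,0,0.11],[0,0,0,0,0,0.11],[0,0,0,0,0,0.11],[0,0,0,0,0,0.11],[0,0.02,0,0,0,0.09],[0,0.04,0,0,0,0],[0,0.04,0,0,0,0],[0,0.04,0,0,0,0],[0,0.04,0,0,0,0],[0,0.04,0,0,0,0],[0,0.04,0,0,0,0],[0,0.04,0,0,0,0],[0,0.03,0,0,0,0],[0,0.02,0,0,0,0],[0,0,0,0,0,0]]]' 0.5; python3 d.py 476 -61 160 -0.02
```

```text
t: 27.65
position: [495.6, 25.4, 176.7]
orientation: [3.128, 0.027, -0.01]
contact_force: [0.3, -0.4, 0.4]
gripper_width: 69.4
shift [-0.0183  0.0863  0.0183] turn [0.013 0.027 0.01 ] | t 27.6 pos [495.6  25.4 176.7] yaw [ 3.128  0.027 -0.01 ] F [ 0.3 -0.4  0.4] g 69.4
```

```bash
python3 -m creep '[[[-0.006,0.03,0.005,0.006,0.013,0.005],[-0.006,0.03,0.005,0.006,0.013,0.005],[-0.005,0.018,0,0,0,0],[0,0,0,0,0,0],[0,0,0,0,0,0]]]'
python3 - <<'E'
from h import *
c=snap('wrist','w8.png'); h=cv2.cvtColor(c['img'],cv2.COLOR_RGB2HSV);H,S,V=cv2.split(h)
m=((S>100)&(V>80)&(H>45)&(H<80)).astype(np.uint8); m=cv2.morphologyEx(m,3,np.ones((25,25)))
k,l,st,ce=cv2.connectedComponentsWithStats(m)
for i in range(1,k):
    if st[i,4]<300: continue
    cn,_=cv2.findContours((l==i).astype(np.uint8),0,1); r=cv2.minAreaRect(cn[0]); P=[ray(c,*p,27)[:2].round() for p in cv2.boxPoints(r)]
    print(st[i],r,np.mean(P,0),[p.tolist() for p in P])
E
python3 d.py 476 -61 6 -0.02
```

```text
t: 28.15
position: [476.1, -50.5, 163.4]
orientation: [-3.141, 0.006, -0.016]
contact_force: [0.3, 0.7, 0.8]
gripper_width: 69.4
[ 277  154   32   83 2429] ((291.63494873046875, 194.8568572998047), (30.201515197753906, 82.35094451904297), 2.12109637260437) [476.  -60.5] [[432.0, -42.0], [522.0, -47.0], [520.0, -78.0], [430.0, -75.0]]
shift [0.0011 0.0108 0.1574] turn [-0.001  0.007  0.004] | t 28.2 pos [476.1 -50.3 163.4] yaw [-3.141  0.007 -0.016] F [ 0.4 -0.6  0.3] g 69.9
```

```bash
python3 -m creep '[[[0,0.008,0.02,0,0.004,0.01],[-0.002,0.002,0.03,0,0.003,0],[-0.002,0,0.03,0,0,0],[-0.002,0,0.025,0,0,0],[-0.002,0,0.015,0,0,0],[0,0,0.008,0,0,0],[0,0,0,0,0,0],[0,0,0,0,0,0]]]'; python3 d.py 476 -60.5 6 -0.03
```

```text
t: 29.0
position: [474.2, -48.1, 30.9]
orientation: [-3.136, -0.007, -0.011]
contact_force: [-0.1, -0.2, -0.2]
gripper_width: 69.5
shift [0.0017 0.0125 0.0249] turn [-0.005 -0.007  0.019] | t 29.0 pos [474.2 -48.1  30.9] yaw [-3.136 -0.007 -0.011] F [-0.1 -0.2 -0.2] g 69.5
```

```bash
python3 -m creep '[[[0.001,0.007,0,-0.004,-0.006,0.015],[0.001,0.006,0,0,0,0],[0,0,0.008,0,0,0],[0,0,0.006,0,0,0],[0,0,0.003,0,0,0],[0,0,0,0,0,0]]]'; python3 d.py 476 -60.5 6 -0.03
```

```text
t: 29.6
position: [478.4, -62.7, 15.1]
orientation: [-3.141, -0.006, -0.028]
contact_force: [-0.3, 0.4, -1.3]
gripper_width: 69.8
shift [-0.0025 -0.0021  0.0091] turn [-0.001 -0.006  0.002] | t 29.6 pos [478.4 -62.7  15.1] yaw [-3.141 -0.006 -0.028] F [-0.3  0.4 -1.3] g 69.8
```

```bash
python3 -m creep '[[[-0.002,-0.002,0.005,0,-0.006,0],[0,0,0.003,0,0,0],[0,0,0,0,0,0]]]'; python3 -m creep '[[[0,0,0,0,0,0],[0,0,0,0,0,0],[0,0,0,0,0,0],[0,0,0,0,0,0],[0,0,0,0,0,0],[0,0,0,0,0,0],[0,0,0,0,0,0],[0,0,0,0,0,0],[0,0,0,0,0,0],[0,0,-0.02,0,0,0],[0,0,-0.03,0,0,0],[0,0,-0.035,0,0,0],[0,0,-0.035,0,0,0],[0,0,-0.035,0,0,0],[0,0,-0.025,0,0,0],[0,0,0,0,0,0]]]' -1 35; python3 d.py 550 317 190 0.54
```

```text
t: 29.9
position: [476.0, -60.2, 6.2]
orientation: [-3.141, 0.002, -0.028]
contact_force: [0.7, -0.1, -0.6]
gripper_width: 69.6
t: 31.5
position: [475.2, -60.0, 192.1]
orientation: [-3.141, 0.005, -0.027]
contact_force: [0.6, -0.1, -1.0]
gripper_width: 31.9
shift [ 0.0645 -0.3789  0.0021] turn [-0.002  0.005 -0.567] | t 31.5 pos [475.2 -60.  192.1] yaw [-3.141  0.005 -0.027] F [ 0.6 -0.1 -1. ] g 31.9
```

Held at 31.9 mm. I'll carry it to the middle slot.

```bash
python3 -m creep '[[[0.006,-0.03,-0.002,0,0,0],[0.007,-0.04,-0.002,0,0,0],[0.007,-0.04,-0.002,0,0,0],[0.007,-0.04,-0.002,0,0,0],[0.007,-0.04,0,0,0,0],[0.007,-0.04,0,0,0,0],[0.007,-0.04,0,0,0,0],[0.006,-0.03,0,0,0,0],[0,-0.01,0,0,0,-0.1],[0,0,0,0,0,-0.1],[0,0,0,0,0,-0.1],[0,0,0,0,0,-0.1],[0,0,0,0,0,-0.1],[0,0,0,0,0,-0.05],[0,0,0,0,0,0],[0,0,0,0,0,0]]]'; python3 d.py 550 317 28 0.54
```

```text
t: 33.1
position: [531.7, 258.7, 178.2]
orientation: [-3.135, 0.027, 0.543]
contact_force: [1.3, 0.1, -1.1]
gripper_width: 31.6
shift [ 0.0499 -0.0394  0.1492] turn [-0.007  0.027  0.003] | t 33.1 pos [531.7 258.7 178.2] yaw [-3.135  0.027  0.543] F [ 1.3  0.1 -1.1] g 31.6
```

```bash
python3 -m creep '[[[0.02,-0.015,0,-0.003,0.014,0],[0.018,-0.014,0,-0.003,0.01,0],[0.008,-0.006,0.01,0,0,0],[0,0,0.02,0,0,0],[0,0,0.02,0,0,0],[0,0,0.02,0,0,0],[0,0,0.01,0,0,0],[0,0,0,0,0,0],[0,0,0,0,0,0]]]'; python3 d.py 550 317 28 0.54
```

```text
t: 34.0
position: [552.5, 315.9, 89.2]
orientation: [3.142, 0.007, 0.538]
contact_force: [-0.3, -0.3, -1.4]
gripper_width: 32.0
shift [-0.0012 -0.0022  0.0612] turn [ 0.     0.007 -0.002] | t 34.0 pos [552.5 315.9  89.2] yaw [3.142 0.007 0.538] F [-0.3 -0.3 -1.4] g 32.0
```

```bash
python3 -m creep '[[[-0.001,-0.002,0.015,0,0.006,0],[0,0,0.018,0,0,0],[0,0,0.01,0,0,0],[0,0,0.006,0,0,0],[0,0,0,0,0,0],[0,0,0,0,0,0]]]'; python3 d.py 550 317 27 0.54
```

```text
t: 34.6
position: [553.7, 318.7, 43.5]
orientation: [3.141, -0.006, 0.537]
contact_force: [-0.2, 0.9, -1.4]
gripper_width: 31.7
shift [-0.0042 -0.0005  0.0165] turn [ 0.    -0.006 -0.003] | t 34.6 pos [553.7 318.7  43.5] yaw [ 3.141 -0.006  0.537] F [-0.2  0.9 -1.4] g 31.7
```

```bash
python3 -m creep '[[[-0.003,0,0.008,0,-0.006,0],[0,0,0.005,0,0,0],[0,0,0.002,0,0,0],[0,0,0,0,0,0]]]'; python3 -m creep '[[[0,0,0,0,0,0],[0,0,0,0,0,0],[0,0,0,0,0,0],[0,0,-0.01,0,0,0],[0,0,-0.03,0,0,0],[0,0,-0.035,0,0,0],[0,0,-0.035,0,0,0],[0,0,-0.035,0,0,0],[0,0,-0.015,0,0,0],[0,0,0,0,0,0],[0,0,0,0,0,0]]]' 0.25; python3 d.py 481 -298 190 0
```

```text
t: 35.0
position: [551.7, 317.3, 28.7]
orientation: [3.141, -0.002, 0.536]
contact_force: [0.7, -0.2, -0.1]
gripper_width: 31.7
t: 36.1
position: [551.4, 317.5, 200.2]
orientation: [-3.142, -0.005, 0.537]
contact_force: [0.2, 0.5, -0.4]
gripper_width: 58.0
shift [-0.3754  0.4929  0.0083] turn [-0.001 -0.005  0.537] | t 36.1 pos [551.4 317.5 200.2] yaw [-3.142 -0.005  0.537] F [ 0.2  0.5 -0.4] g 58.0
```

```bash
python3 -m creep '[[[0,0,0,0,0,0.11],[0,0,0,0,0,0.11],[0,0,0,0,0,0.11],[0,0,0,0,0,0.11],[-0.003,0.03,-0.001,0,0,0.09],[-0.004,0.04,-0.001,0,0,0],[-0.004,0.04,-0.001,0,0,0],[-0.004,0.04,-0.001,0,0,0],[-0.004,0.04,-0.001,0,0,0],[-0.004,0.04,-0.001,0,0,0],[-0.004,0.04,-0.001,0,0,0],[-0.004,0.04,-0.001,0,0,0],[-0.004,0.04,-0.001,0,0,0],[-0.004,0.04,-0.001,0,0,0],[-0.004,0.04,-0.001,0,0,0],[-0.003,0.03,-0.001,0,0,0],[0,0.015,0,0,0,0],[0,0,0,0,0,0]]]' 0.4; python3 d.py 481 -298 160 0
```

```text
t: 37.9
position: [488.3, -176.1, 192.3]
orientation: [3.136, 0.029, -0.011]
contact_force: [0.1, -0.0, 1.1]
gripper_width: 65.2
shift [-0.0049  0.1218  0.0331] turn [ 0.005  0.029 -0.011] | t 37.9 pos [ 488.3 -176.1  192.3] yaw [ 3.136  0.029 -0.011] F [ 0.1 -0.   1.1] g 65.2
```

```bash
python3 -m creep '[[[-0.001,0.035,0.008,0.002,0.014,-0.005],[-0.002,0.04,0.008,0.002,0.014,-0.005],[-0.002,0.03,0.008,0,0,0],[0,0.012,0.005,0,0,0],[0,0,0,0,0,0],[0,0,0,0,0,0]]]'
python3 - <<'E'
from h import *
c=snap('wrist','w9.png'); print(proj(c,[481,-298,29]))
t=snap('top','t9.png')
E
python3 d.py 481 -298 6 0
```

```text
t: 38.5
position: [483.0, -287.7, 158.2]
orientation: [-3.136, 0.005, 0.007]
contact_force: [-0.1, 0.8, -0.0]
gripper_width: 65.1
[292.39136608 200.58468507]
shift [-0.0016  0.0113  0.1526] turn [-0.005  0.005  0.009] | t 38.6 pos [ 483.2 -287.5  158.6] yaw [-3.136  0.005  0.009] F [ 1.4  1.  -0.4] g 64.9
```

View pics/w9.png

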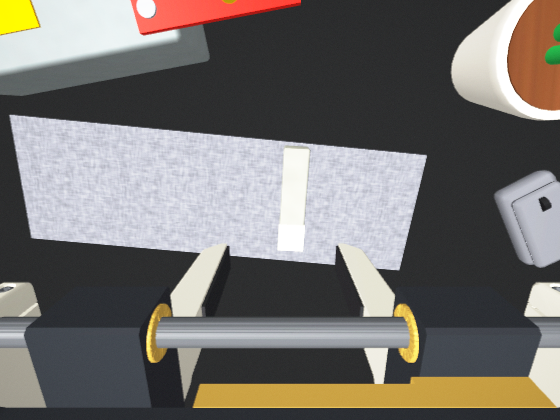

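The stick runs from (296,148) to (291,250), 1 px off the prediction, yaw about -0.04. The rest of the mat is empty. I'll descend.

```bash
python3 -m creep '[[[-0.001,0.01,0.01,-0.004,0.004,0.03],[-0.001,0.004,0.03,0,0.003,0.015],[-0.002,0,0.03,0,0,0],[-0.002,0,0.025,0,0,0],[-0.001,0,0.015,0,0,0],[0,0,0.008,0,0,0],[0,0,0,0,0,0],[0,0,0,0,0,0]]]'; python3 d.py 480 -299 6 -0.04
```

```text
t: 39.4
position: [480.3, -298.7, 37.0]
orientation: [3.14, -0.009, -0.038]
contact_force: [-0.4, 0.8, 0.5]
gripper_width: 65.3
shift [-0.0005  0.0003  0.031 ] turn [ 0.002 -0.009  0.002] | t 39.4 pos [ 480.3 -298.7   37. ] yaw [ 3.14  -0.009 -0.038] F [-0.4  0.8  0.5] g 65.3
```

```bash
python3 -m creep '[[[0,0,0.012,0,-0.008,0],[0,0,0.009,0,0,0],[0,0,0.004,0,0,0],[0,0,0,0,0,0],[0,0,0,0,0,0]]]'; python3 d.py 480 -299 6 -0.04
```

```text
t: 39.9
position: [482.0, -299.3, 11.8]
orientation: [3.138, -0.004, -0.038]
contact_force: [-0.1, -0.7, -0.0]
gripper_width: 65.2
shift [-0.002  -0.0003  0.0058] turn [ 0.004 -0.004  0.002] | t 39.9 pos [ 482.  -299.3   11.8] yaw [ 3.138 -0.004 -0.038] F [-0.1 -0.7 -0. ] g 65.2
```

```bash
python3 -m creep '[[[-0.001,0,0.005,0.003,-0.004,0],[0,0,0,0,0,0],[0,0,0,0,0,0]]]'; python3 -m creep '[[[0,0,0,0,0,0],[0,0,0,0,0,0],[0,0,0,0,0,0],[0,0,0,0,0,0],[0,0,0,0,0,0],[0,0,0,0,0,0],[0,0,0,0,0,0],[0,0,0,0,0,0],[0,0,0,0,0,0],[0,0,-0.02,0,0,0],[0,0,-0.03,0,0,0],[0,0,-0.035,0,0,0],[0,0,-0.035,0,0,0],[0,0,-0.035,0,0,0],[0,0,-0.03,0,0,0],[0,0,0,0,0,0]]]' -1 35; python3 d.py 594 244 190 0.54
```

```text
t: 40.2
position: [481.1, -299.6, 6.9]
orientation: [3.141, -0.001, -0.039]
contact_force: [0.1, 0.2, -0.2]
gripper_width: 65.1
t: 41.8
position: [479.3, -298.6, 196.8]
orientation: [-3.14, 0.005, -0.039]
contact_force: [1.0, -0.6, -1.9]
gripper_width: 25.8
shift [ 0.0937 -0.5466  0.0073] turn [-0.003  0.004 -0.579] | t 41.8 pos [ 479.3 -298.6  196.8] yaw [-3.14   0.005 -0.039] F [ 1.  -0.6 -1.9] g 25.8
```

```bash
python3 -m creep '[[[0,-0.03,-0.002,0,0,0],[0.002,-0.04,-0.002,0,0,0],[0.002,-0.04,-0.002,0,0,0],[0.002,-0.04,-0.002,0,0,0],[0.002,-0.04,-0.002,0,0,0],[0.002,-0.04,-0.001,0,0,0],[0.002,-0.04,-0.001,0,0,0],[0.002,-0.04,0,0,0,0],[0.002,-0.04,0,0,0,0],[0.002,-0.04,0,0,0,0],[0.002,-0.03,0,0,0,-0.1],[0,-0.01,0,0,0,-0.1],[0,0,0,0,0,-0.1],[0,0,0,0,0,-0.1],[0,0,0,0,0,-0.1],[0,0,0,0,0,-0.06],[0,0,0,0,0,0]]]'; python3 d.py 594 244 140 0.54
```

```text
t: 43.5
position: [506.3, 146.8, 190.0]
orientation: [-3.128, 0.025, 0.544]
contact_force: [0.1, -0.2, -2.4]
gripper_width: 25.6
shift [ 0.1266 -0.0371  0.0474] turn [-0.013  0.025  0.004] | t 43.5 pos [506.3 146.8 190. ] yaw [-3.128  0.025  0.544] F [ 0.1 -0.2 -2.4] g 25.6
```

```bash
python3 -m creep '[[[0.025,-0.007,0,-0.006,0.012,0],[0.032,-0.009,0,-0.006,0.012,0],[0.032,-0.009,0,0,0,0],[0.022,-0.006,0.01,0,0,0],[0.008,-0.002,0.02,0,0,0],[0,0,0.015,0,0,0],[0,0,0,0,0,0],[0,0,0,0,0,0]]]'; python3 d.py 594 244 28 0.54;python3 - <<'E'
from h import *
c=snap('wrist','w10.png')
E
```

```text
t: 44.3
position: [590.7, 237.2, 134.8]
orientation: [-3.139, 0.01, 0.527]
contact_force: [-0.7, 0.6, -2.1]
gripper_width: 25.8
shift [ 0.0073 -0.004   0.1068] turn [-0.002  0.01  -0.013] | t 44.3 pos [590.7 237.2 134.8] yaw [-3.139  0.01   0.527] F [-0.7  0.6 -2.1] g 25.8
```

View pics/w10.png

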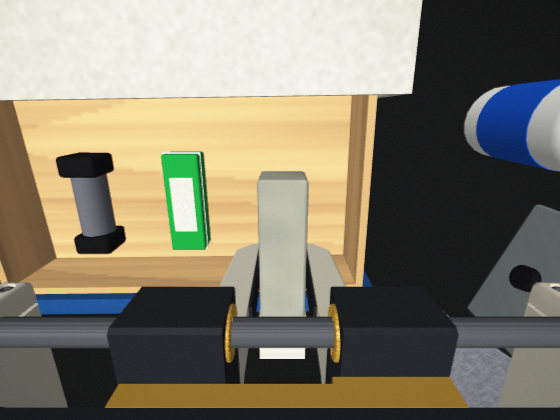

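The lens case (88,200) and slide box (185,200) lie flat in the drawer. The stick is held straight, clear of the side wall at column 350. I'll lower it.

```bash
python3 -m creep '[[[0.006,-0.003,0.015,0,0.005,-0.012],[0.004,-0.003,0.02,0,0.005,0],[0,0,0.02,0,0,0],[0,0,0.015,0,0,0],[0,0,0.008,0,0,0],[0,0,0,0,0,0],[0,0,0,0,0,0]]]'; python3 d.py 597 246 27 0.54
```

```text
t: 45.05
position: [598.7, 248.9, 55.0]
orientation: [-3.14, -0.008, 0.539]
contact_force: [0.0, 0.2, -1.5]
gripper_width: 25.6
shift [-0.0032  0.0017  0.028 ] turn [-0.002 -0.008 -0.001] | t 45.0 pos [598.7 248.9  55. ] yaw [-3.14  -0.008  0.539] F [ 0.   0.2 -1.5] g 25.6
```

```bash
python3 -m creep '[[[-0.001,0,0.01,0,-0.008,0],[0,0,0.008,0,0,0],[0,0,0.004,0,0,0],[0,0,0.002,0,0,0],[0,0,0,0,0,0],[0,0,0,0,0,0]]]'; python3 d.py 597 246 28 0.54
```

```text
t: 45.65
position: [599.1, 248.8, 30.8]
orientation: [-3.14, -0.003, 0.538]
contact_force: [-0.1, 0.2, -1.9]
gripper_width: 26.0
shift [-0.0033  0.0013  0.0028] turn [-0.002 -0.003 -0.002] | t 45.6 pos [599.1 248.8  30.8] yaw [-3.14e+00 -3.00e-03  5.38e-01] F [-0.1  0.2 -1.9] g 26.0
```

```bash
python3 -m creep '[[[0,0,0.003,0,0,0],[0,0,0,0,0,0]]]'; python3 -m creep '[[[0,0,0,0,0,0],[0,0,0,0,0,0],[0,0,0,0,0,0],[0,0,-0.01,0,0,0],[0,0,-0.03,0,0,0],[0,0,-0.035,0,0,0],[0,0,-0.035,0,0,0],[0,0,-0.03,0,0,0],[0,0,-0.015,0,0,0],[0,0,0,0,0,0]]]' 0.2; python3 -m creep '[[[-0.03,0,0,0,0,0],[-0.04,0,0,0,0,0],[-0.04,0,0,0,0,0],[-0.04,0,0,0,0,0],[-0.025,-0.01,0,0,0,0],[-0.01,-0.02,0,0,0,0],[0,-0.03,0,0,0,0],[0,-0.02,0,0,0,0],[0,0,0,0,0,0],[0,0,0,0,0,0]]]' -1; python3 d.py 408 230 46 0.54
```

```text
t: 45.85
position: [599.3, 248.9, 28.0]
orientation: [-3.14, -0.003, 0.538]
contact_force: [-0.1, 0.2, -1.2]
gripper_width: 25.7
t: 46.85
position: [599.2, 249.0, 194.2]
orientation: [-3.14, -0.006, 0.539]
contact_force: [0.1, -1.0, -0.3]
gripper_width: 56.0
t: 47.85
position: [388.6, 217.3, 189.2]
orientation: [-3.141, -0.002, 0.537]
contact_force: [-0.7, 0.1, -1.2]
gripper_width: 0.4
shift [ 0.0228 -0.0009  0.1433] turn [-0.001 -0.002 -0.003] | t 47.9 pos [388.6 217.3 189.2] yaw [-3.141e+00 -2.000e-03  5.370e-01] F [-0.7  0.1 -1.2] g 0.4
```

```bash
python3 -m creep '[[[0.01,0,0.02,0,0,0],[0.008,0,0.03,0,0,0],[0,0,0.03,0,0,0],[0,0,0.025,0,0,0],[0,0,0.015,0,0,0],[0,0,0.006,0,0,0],[0,0,0,0,0,0],[0,0,0,0,0,0]]]'; python3 d.py 408 230 46 0.54
python3 - <<'E'
from h import *
c=snap('top'); cv2.imwrite('pics/t11.png',cv2.resize(c['img'][140:300,50:410,::-1],None,fx=2.2,fy=2.2,interpolation=cv2.INTER_CUBIC))
E
```

```text
t: 48.65
position: [410.4, 220.8, 58.2]
orientation: [3.139, -0.003, 0.528]
contact_force: [1.0, -0.2, -0.6]
gripper_width: 0.2
shift [ 0.0026 -0.0092  0.0122] turn [ 0.002 -0.003 -0.012] | t 48.6 pos [410.4 220.8  58.2] yaw [ 3.139e+00 -3.000e-03  5.280e-01] F [ 1.  -0.2 -0.6] g 0.2
```

View pics/t11.png

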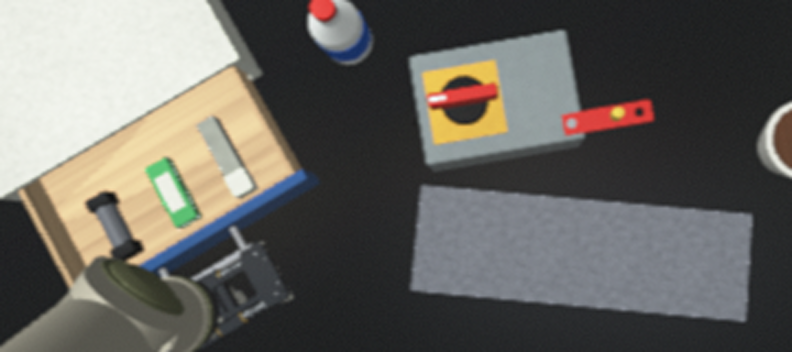

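All three items are in the drawer: (112,223), (173,192) and (226,158). The mat is empty, and the handle and hasp are unchanged. I'll shut the drawer by pushing its handle bar with closed fingers.

```bash
python3 -m creep '[[[0,-0.008,0.01,0.002,-0.003,-0.01],[0,0,0,0,0,0],[0.015,0,0,0,0,0],[0.012,0,0,0,0,0],[0.01,0,0,0,0,0],[0.01,0,0,0,0,0],[0.012,0,0,0,0,0],[0.012,0,0,0,0,0],[0.012,0,0,0,0,0],[0.012,0,0,0,0,0]]]'; python3 d.py 574 327 46 0.54
```

```text
t: 49.7
position: [491.0, 279.6, 49.9]
orientation: [3.141, -0.0, 0.54]
contact_force: [-1.9, -1.0, 0.1]
gripper_width: 0.3
shift [0.0955 0.002  0.0039] turn [ 0. -0.  0.] | t 49.7 pos [491.  279.6  49.9] yaw [ 3.141 -0.     0.54 ] F [-1.9 -1.   0.1] g 0.3
```

Contact at about 2 N, and the drawer is moving.

```bash
python3 -m creep '[[[0.012,0,0,0,0,0],[0.012,0,0,0,0,0],[0.012,0,0,0,0,0],[0.012,0,0,0,0,0],[0.012,0,0,0,0,0],[0.01,0,0,0,0,0],[0.008,0,0,0,0,0],[0.006,0,0,0,0,0]]]'; python3 d.py 580 331 46 0.54
```

```text
t: 50.5
position: [570.9, 327.5, 49.8]
orientation: [-3.141, -0.001, 0.539]
contact_force: [-0.5, -0.2, 2.2]
gripper_width: 0.6
shift [0.0096 0.0017 0.0038] turn [-0.001 -0.001 -0.001] | t 50.5 pos [570.9 327.5  49.8] yaw [-3.141e+00 -1.000e-03  5.390e-01] F [-0.5 -0.2  2.2] g 0.6
```

```bash
python3 -m creep '[[[0.005,0,0,0,0,0],[0.004,0,0,0,0,0],[0.004,0,0,0,0,0],[0.003,0,0,0,0,0]]]'; python3 -m creep '[[[0.003,0,0,0,0,0],[0.003,0,0,0,0,0],[0.003,0,0,0,0,0]]]'
```

```text
t: 50.9
position: [571.7, 327.5, 48.5]
orientation: [3.138, 0.031, 0.54]
contact_force: [-7.0, -3.7, 6.8]
gripper_width: 0.6
t: 51.2
position: [571.6, 327.2, 48.2]
orientation: [3.136, 0.049, 0.54]
contact_force: [-9.5, -5.1, 8.2]
gripper_width: 0.4
```

It stopped firmly at about 11 N after about 160 mm of travel. One firmer push, then I'll back off and look.

```bash
python3 -m creep '[[[0.005,0,0,0,-0.03,0],[0.005,0,0,0,-0.02,0],[0.005,0,0,0,0,0]]]'; python3 -m creep '[[[-0.005,0,0,0,0,0],[-0.015,0,0,0,0,0],[-0.03,0,0,0,0,0],[-0.04,0,0,0,0,0],[-0.04,0,-0.02,0,0,0],[-0.02,0,-0.04,0,0,0],[0,0.03,-0.04,0,0,0],[0,0.04,-0.04,0,0,0],[0,0.04,-0.02,0,0,0],[0,0.04,0,0,0,0],[0,0.04,0,0,0,0],[0,0.03,0,0,0,0],[0,0,0,0,0,0],[0,0,0,0,0,0]]]'
python3 - <<'E'
from h import *
c=snap('top'); cv2.imwrite('pics/t12.png',cv2.resize(c['img'][90:300,0:460,::-1],None,fx=1.7,fy=1.7,interpolation=cv2.INTER_CUBIC))
s=snap('scene'); cv2.imwrite('pics/s12.png',cv2.resize(s['img'][100:290,110:510,::-1],None,fx=2,fy=2,interpolation=cv2.INTER_CUBIC))
E
```

```text
t: 51.5
position: [570.6, 326.4, 48.1]
orientation: [3.132, 0.133, 0.541]
contact_force: [-13.9, -7.9, 15.6]
gripper_width: 0.3
t: 52.9
position: [575.4, 67.2, 234.3]
orientation: [3.126, 0.12, 0.542]
contact_force: [-0.9, 0.1, 0.4]
gripper_width: 0.5
```

View pics/s12.png

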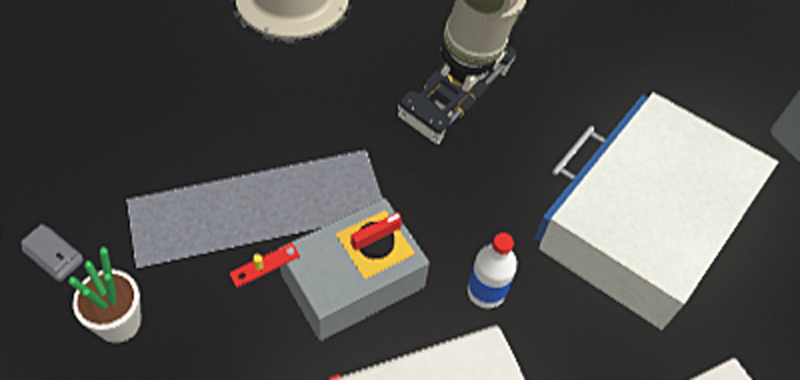

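View pics/t12.png

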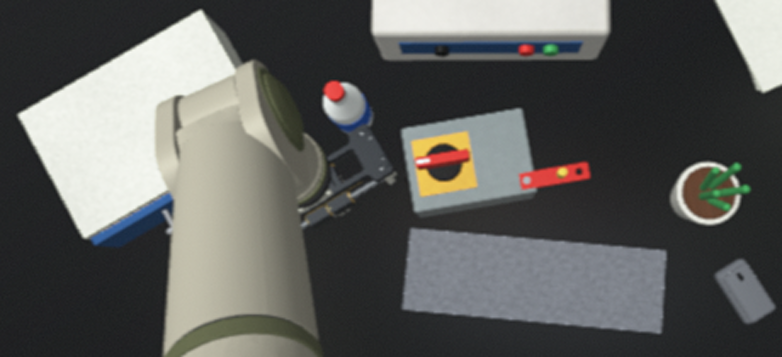

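Scene view: the drawer front is flush with the unit at (590,170), the handle is parallel to the box's y, and the hasp is out past the edge at (265,265). The mat is empty. The plant, mouse and bottle are where they were, and the gripper is clear of everything.

```bash
python3 -c "
from h import *; print(ctrl.get_obs()['contact_force']); print(ctrl.sign_off())"
```

```text
[-0.38863508 -0.28782527 -0.25228743]
the job is handed in; nothing more can be done
None
```

The job is finished and handed in, at about 53 s of the 210 s allowed. I turned the isolator handle to off, swung the hasp out, then put the kit in the drawer and pushed it shut.

- **Handle:** it reached its stop. The bar's yaw measured 1.734 against 1.736 expected.
- **Hasp:** it reached its stop, at about 7 N against roughly 1 N of friction. The camera gave -1.397 and the arm pose -1.408, against -1.406 expected; I take the difference as measurement error.
- **Kit:** the lens case, slide box and stick were there and all went in the drawer. I saw no brush or syringe. The last top view before shutting showed all three lying flat and the mat empty.
- **Drawer:** it stopped firmly after about 160 mm, and the scene view shows the front flush with its unit. The arm hid most of the drawer in the last top view, so only the scene view and the push confirm it is shut.
- **Bystanders:** the plant, mouse and wash bottle look unmoved in the pictures. I compared coordinates only for the bottle's cap.
- **At hand-in:** contact force was near zero and the gripper was clear of everything. I noticed no knocked kit and no grip slip during the run.

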